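# Sort the odd honey jars into their stock trays

## Task

Put the four loose glass jars of honey away: stand each one upright in the middle of the empty half of the cardboard tray that already holds a jar of the same shape and size. They are glass, so lower each one down onto the tray before letting go instead of dropping it, and do not tip one over; the squeeze bottle has no tray, so leave it and the hive tool where they are.

Things in the scene. Friction and masses are not known exactly. Their poses are not given: they have to be found in the camera images.
- hex_jar: hexagonal honey jar, loose: 60 mm across flats (69 over corners), 80 mm tall. Flats face its own x axis and 60 degrees either side of it. Six-sided body to 60 mm height, then a neck and a round lid of 48 mm from 67 to 80 mm. About 0.3 kg. Amber honey, dark metal lid. Starts upright on the bench. Origin: centre of the underside, z up.
- square_jar: tall square honey jar, loose: 50 x 50 mm, 112 mm tall. Flats face its own x and y axes. Square body to 90 mm height, then a neck and a round lid of 44 mm from 99 to 112 mm. About 0.3 kg. Amber honey, dark metal lid. Starts upright on the bench. Origin: centre of the underside, z up.
- squat_jar: low wide round honey jar, loose: 64 mm diameter, 57 mm tall. Round body to 41 mm height, then a round lid of 60 mm from 44 to 57 mm. About 0.2 kg. Amber honey, dark metal lid. Starts upright on the bench. Origin: centre of the underside, z up.
- mini_jar: small round honey jar, loose: 42 mm diameter, 55 mm tall. Round body to 39 mm height, then a round lid of 41 mm from 43 to 55 mm. About 0.1 kg. Amber honey, dark metal lid. Starts upright on the bench. Origin: centre of the underside, z up.
- hex_tray: tray that already holds one hexagonal jar; open white card, fixed; the four trays differ only in that jar. 188 x 98 mm outside, walls 32 mm tall, 4 thick, floor 4 mm above the bench. Origin: on the bench under the middle of the empty half; x along the tray towards the jar in it (fixed, centred at x = 95 mm), z up. Empty half inside: x from -42 mm to that jar, y -45 to 45 mm.
- square_tray: tray that already holds one tall square jar; open white card, fixed; the four trays differ only in that jar. 188 x 98 mm outside, walls 32 mm tall, 4 thick, floor 4 mm above the bench. Origin: on the bench under the middle of the empty half; x along the tray towards the jar in it (fixed, centred at x = 95 mm), z up. Empty half inside: x from -42 mm to that jar, y -45 to 45 mm.
- squat_tray: tray that already holds one low wide round jar; open white card, fixed; the four trays differ only in that jar. 188 x 98 mm outside, walls 32 mm tall, 4 thick, floor 4 mm above the bench. Origin: on the bench under the middle of the empty half; x along the tray towards the jar in it (fixed, centred at x = 95 mm), z up. Empty half inside: x from -42 mm to that jar, y -45 to 45 mm.
- mini_tray: tray that already holds one small round jar; open white card, fixed; the four trays differ only in that jar. 188 x 98 mm outside, walls 32 mm tall, 4 thick, floor 4 mm above the bench. Origin: on the bench under the middle of the empty half; x along the tray towards the jar in it (fixed, centred at x = 95 mm), z up. Empty half inside: x from -42 mm to that jar, y -45 to 45 mm.
- squeeze_bottle: bystander: squeeze bottle of honey with a black pointed cap, loose, 52 mm diameter, 157 mm tall, stands among the jars; no tray is meant for it. Origin: centre of the underside.
- hive_tool: bystander: flat steel hive tool, 235 mm long, 46 mm wide, 22 mm tall at its bent end, with a yellow grip, lying loose beside the trays. Origin: on the bench under the middle of its shaft, x along it.
Not all that is in view belongs to the job. Leave any blue look-alike of the hex_jar alone.

How it is judged:
By the outcome, as a careful person would: the job done as asked, in the order asked, and still so for the second after the job is handed in, with the robot touching nothing.
It also fails if it takes over 115 s, if anything falls off the work surface, if the arm or the gripper's body presses on something with over 40 N, if the wrist force passes 120 N, or if a joint passes its speed limit or range.

## Robot

A 6-joint arm with a two-finger parallel gripper is mounted at the origin on the work surface. World frame = base frame: x ahead of the robot, y to its left, z up, the work surface at z = 0. Lengths are in mm, angles in rad, forces in N, time in s.
With the tool pointing down it reaches from about 300 to 775 mm from the base axis. Payload 14.6 kg.
Tool frame: the origin (TCP) lies at the very end of the fingers, on their centre line; the grasp point (between the pads) lies manip.grip_depth behind it (manip.grip_depth is the distance from the TCP to the grasp point, in mm); x points along the fingers, z is the direction in which the jaws open and shut, and the axes are right-handed (so a half turn about x gives the same grasp; the last joint's range is limited). The gripper opens to 94 mm and grips with 3 to 60 N. Pads are 16 mm wide; open, the fingers measure 119 mm over their backs; the gripper's body (75 mm by 177 mm) begins 78 mm behind the grasp point.
Start: joints at [-1.361, 0.3, 1.521, -0, 1.321, -0.067], TCP at [150.297, -529.056, 205.446] pointing down, gripper open.
Joint ranges: [-3.03, 3.03], [-0.79, 2.21], [0.23, 2.52], [-1.04, 4.18], [0, 3.07], [-2.55, 2.55]. Speed limits (rad/s): [2.22, 2.22, 2.57, 3.14, 3.14, 3.14].

## Interface

Orientations are given as [roll, pitch, yaw] about the fixed x, y, z axes, in that order (R = Rz(yaw) Ry(pitch) Rx(roll)).
In Python, from cell import manip gives the robot as it stands.
- The arm moves only by the tool step_arm, never from a script. Its argument "commands" is one flat list of numbers, 7 for each row, row after row: the shift along the tool's x, y, z in m, then the turn, a rotation vector about the tool's x, y, z in degrees, then the finger opening in m, from 0 to 0.094. A call has 1 to 5 rows; each row shifts and turns the commanded pose from where the row before left it, along the tool's axes as they then stand; what a row does not reach is not made up. A row lasts 1/8 s, in which the tool goes at most 62.5 mm and 10.7 degrees, less where a joint would pass 70% of its speed; a pose out of reach is approached as far as the arm can. A call with a gripper value outside its range is refused whole. The fingers move at their own pace and stop on an object; "squeeze" is the grip in N (left out, the last holds). Time passes only in rows, so rows that do not move let the fingers close. It gives the time, the measured TCP pose, the force and the opening at its end, in the units of the state.
- manip.read_state(): the state, without advancing time (a new reading comes with each control period).
- manip.camera(name): name is "scene" or "top" or "wrist"; returns the picture (420x560x3 uint8, red, green, blue); there is no depth.
- manip.camera_model(name): a dict with "intrinsics" (3x3 intrinsics, pixels), "origin" and "orientation" of the camera in the world; the wrist camera has in their place "tool_from_camera" (4x4, takes a point from camera to tool coordinates, whose origin is the TCP and whose axes are the tool frame's). Camera axes: x right, y up, looking along -z (the intrinsics and any distortion apply to the point x, -y, -z); pixel columns grow to the right and rows downward; lengths in mm; the calibration is good to about 2 mm. A picture is of the moment at which its call begins: read the wrist's pose just before it. camera_model takes no time and is no camera call.
- manip.sign_off(): hands the job in, once; it reports no verdict.
Trained networks look in the newest picture that a camera, given by its name, has taken for a name from the list of things; names that differ only in an ending like _2 or _b are one class to them, and where a whole thing is asked for, a point or a joint stands for the part that bears it (a point fixed in the world has none). Each returns a list of dicts, best first, with "score" (0 to 1); they miss things now and then, are a little off and sometimes report something else, mostly with a low value. They report only what shows in the picture. A call takes as long as a camera call. They do not tell look-alikes from the thing itself.
- manip.find_in(thing, camera): "centre" ([row, column] in pixels, amid what is visible of it).
- manip.outline_of(thing, camera): "pixels" (420x560 bool, what is visible of it) and "centre" ([row, column] in pixels, amid what is visible of it).
The state is a dict: "clock": time; "joints": joint angles; "qd": joint speeds; "effort": joint torques, N m; "eef_pos": TCP position; "eef_rot": TCP orientation; "wrist_force": force on the tool from outside, world axes, zero at the start; "moment": the same for the moment, N m; "finger_gap": finger opening in mm.
Only numpy, scipy, OpenCV 4.12 (cv2) and the standard library are available. Lean on these libraries where they do the work, as an engineer would, in place of code of your own. Each camera call takes 0.05 s, during which the arm holds its last target. There are 200 camera calls.

## Working session

There is one attempt and no reset: what is moved stays moved. The work goes in short steps, Python scripts to look and compute and a tool call to move; the robot and the scene stay as the last step left them, time stands still between calls to the robot, and variables do not carry over. Pictures are saved under pics/ and viewed, about 12 in all and at most 16, crops included, and the job is handed in when it is done.

Besides the shell and the picture viewer there is one more tool, called after "Request:" as name(argument=value, ...) on one line, values as JSON. step_arm: Moves the arm, as the interface text tells. Its arguments: {"type":"object","properties":{"commands":{"type":"array"},"squeeze":{"type":"number"}},"required":["commands"]}

```bash
ls; mkdir -p pics
python3 - <<'E'
from cell import manip
import cv2,numpy as np
print(manip.read_state()); print(manip.grip_depth)
for n in("scene","top","wrist"):
    print(n,manip.camera_model(n))
a=manip.camera("top");b=manip.camera("scene")
cv2.imwrite("pics/top.png",a[...,::-1]);cv2.imwrite("pics/scene.png",b[...,::-1])
E
```

```text
pics
{'clock': 0.0, 'joints': array([-1.36058109e+00,  3.00483542e-01,  1.52157674e+00, -1.27454099e-05,
        1.32073906e+00, -6.65904125e-02]), 'qd': array([-0.0006085 ,  0.00101435,  0.0016378 , -0.00138814, -0.00057626,
       -0.00025908]), 'effort': array([ 4.66205471e-03, -5.31802726e+01, -3.52735984e+01,  7.09742121e-02,
        2.45187536e-02, -1.03048460e-04]), 'eef_pos': array([ 150.24843872, -528.79667875,  204.88135468]), 'eef_rot': array([3.08523247, 1.56958957, 1.79124495]), 'wrist_force': array([-0.27415182,  0.17410528, -1.12681582]), 'moment': array([-0.01779086, -0.00301336,  0.02969911]), 'finger_gap': 93.9630736876629}
18.8
scene {'intrinsics': array([[399.36796138,   0.        , 282.13748282],
       [  0.        , 399.36796138, 213.6668446 ],
       [  0.        ,   0.        ,   1.        ]]), 'origin': array([1184.38293087, -394.81712243,  809.46451042]), 'orientation': array([0.77529284, 0.00608053, 1.13787838])}
top {'intrinsics': array([[477.75284242,   0.        , 276.96718508],
       [  0.        , 477.75284242, 209.6808212 ],
       [  0.        ,   0.        ,   1.        ]]), 'origin': array([ 345.2572228 ,  -99.15232889, 1497.20207128]), 'orientation': array([ 0.08870818,  0.00155423, -1.55282142])}
wrist {'intrinsics': array([[317.90883037,   0.        , 276.87923359],
       [  0.        , 317.90883037, 216.89420737],
       [  0.        ,   0.        ,   1.        ]]), 'tool_from_camera': array([[-8.85565560e-04,  2.31338855e-01, -9.72872833e-01,
        -1.77939314e+02],
       [-2.17802186e-03,  9.72870461e-01,  2.31340273e-01,
         6.75121201e+01],
       [ 9.99997236e-01,  2.32380528e-03, -3.57679492e-04,
         3.25796498e-01],
       [ 0.00000000e+00,  0.00000000e+00,  0.00000000e+00,
         1.00000000e+00]])}
```

View pics/top.png

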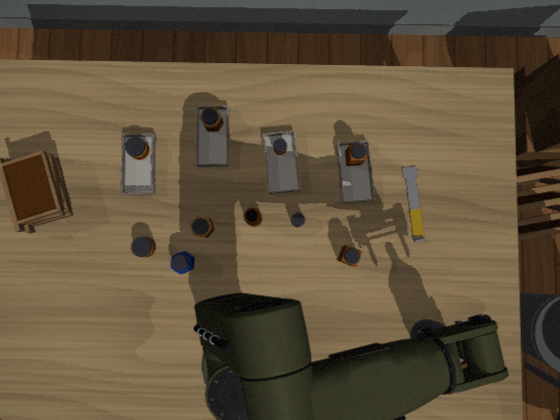

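View pics/scene.png

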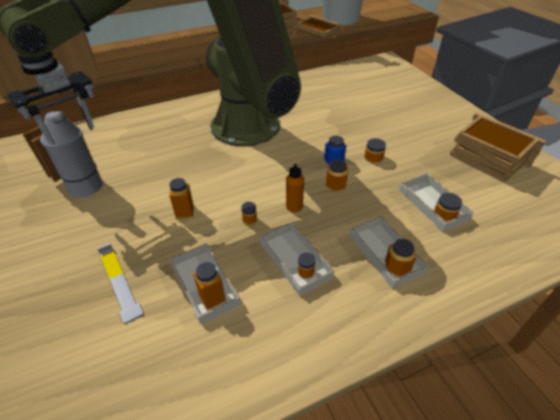

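```bash
cat > h.py <<'E'
import numpy as np, cv2
from scipy.spatial.transform import Rotation as R
from scipy.optimize import minimize, least_squares
from cell import manip
def cam(name, st=None):
    m=manip.camera_model(name); K=m["intrinsics"]
    if name=="wrist":
        st=st or manip.read_state(); T=np.eye(4)
        T[:3,:3]=R.from_euler("xyz",st["eef_rot"]).as_matrix(); T[:3,3]=st["eef_pos"]
        T=T@m["tool_from_camera"]; return K,T[:3,:3],T[:3,3]
    return K,R.from_euler("xyz",m["orientation"]).as_matrix(),m["origin"]
def proj(c,P):
    K,Rm,o=c; q=(np.atleast_2d(P)-o)@Rm*[1,-1,-1]; q=q@K.T
    return q[:,:2]/q[:,2:]          # col,row
def ray(c,rc):
    K,Rm,o=c; d=np.linalg.solve(K,[rc[1],rc[0],1.])*[1,-1,-1]; d=Rm@d
    return o,d/np.linalg.norm(d)
def on_z(c,rc,z):
    o,d=ray(c,rc); return o+d*(z-o[2])/d[2]
def tri(rays):
    A=[np.eye(3)-np.outer(d,d) for o,d in rays]
    p=np.linalg.solve(sum(A),sum(a@o for a,(o,d) in zip(A,rays)))
    return p,[np.linalg.norm(a@(p-o)) for a,(o,d) in zip(A,rays)]
def ring(r,n,z,ph=0):
    t=ph+2*np.pi*np.arange(n)/n; return np.c_[r*np.cos(t),r*np.sin(t),np.full(n,z)]
rd=lambda r,z0,z1:[np.r_[ring(r,32,z0),ring(r,32,z1)]]
M={"hex_jar":[np.r_[ring(34.64,6,0,np.pi/6),ring(34.64,6,60,np.pi/6)]]+rd(24,60,80),
 "square_jar":[np.r_[ring(35.36,4,0,np.pi/4),ring(35.36,4,90,np.pi/4)]]+rd(22,90,112),
 "squat_jar":rd(32,0,41)+rd(30,41,57),"mini_jar":rd(21,0,55),
 "squeeze_bottle":rd(26,0,110)+[np.r_[ring(26,32,110),ring(4,8,157)]],
 "tray":[np.array([[x,y,z] for x in(-46,142) for y in(-49,49) for z in(0,32)],float)]}
S=4
def sil(c,parts,p,shape=(420,560)):
    Rz=R.from_euler("z",p[2]).as_matrix(); m=np.zeros((shape[0]*S,shape[1]*S),np.uint8)
    for q in parts:
        uv=proj(c,q@Rz.T+[p[0],p[1],0])
        h=cv2.convexHull(((uv+.5)*S*16).astype(np.int32)); cv2.fillConvexPoly(m,h,255,shift=4)
    return cv2.resize(m,shape[::-1],interpolation=cv2.INTER_AREA)/255.
def fit(views,parts,p0,step=(8,8,.15)):
    f=lambda p:sum(np.abs(cv2.GaussianBlur(sil(c,parts,p)-m,(0,0),.7)).sum()/m.sum() for c,m in views)
    s=np.array([p0]+[np.add(p0,np.eye(3)[i]*step[i]) for i in range(3)])
    r=minimize(f,p0,method="Nelder-Mead",options=dict(initial_simplex=s,xatol=.05,fatol=1e-4,maxiter=200)); return r.x,r.fun
E
cat > a.py <<'E'
from h import *
import pickle
D={}
for n in("top","scene"):
    manip.camera(n)
    for t in["hex_jar","square_jar","squat_jar","mini_jar","squeeze_bottle","hex_tray","square_tray","squat_tray","mini_tray","hive_tool"]:
        r=[q for q in manip.outline_of(t,n) if q["score"]>.2]; D[n,t]=r
        print(n,t,[(round(q["score"],2),np.round(q["centre"]).tolist(),int(q["pixels"].sum()),[int(v) for v in cv2.boundingRect(q["pixels"].astype(np.uint8))]) for q in r])
pickle.dump(D,open("D.pkl","wb"))
E
python3 a.py
```

```text
top hex_jar [(0.72, [227.0, 204.0], 388, [190, 216, 24, 22]), (0.55, [263.0, 182.0], 443, [170, 251, 24, 23])]
top square_jar [(0.66, [258.0, 348.0], 354, [338, 246, 23, 21])]
top squat_jar [(0.73, [246.0, 144.0], 379, [132, 237, 23, 20])]
top mini_jar [(0.69, [218.0, 296.0], 166, [290, 213, 15, 14])]
top squeeze_bottle [(0.59, [216.0, 251.0], 316, [242, 206, 20, 22])]
top hex_tray [(0.95, [138.0, 213.0], 1989, [195, 106, 34, 61])]
top square_tray [(0.93, [168.0, 355.0], 2027, [336, 140, 38, 63])]
top squat_tray [(0.76, [164.0, 137.0], 2103, [120, 132, 35, 63])]
top mini_tray [(0.82, [160.0, 280.0], 1854, [263, 132, 37, 62])]
top hive_tool [(0.83, [199.0, 412.0], 886, [402, 166, 23, 75])]
scene hex_jar [(0.78, [153.0, 333.0], 495, [324, 135, 22, 29]), (0.77, [176.0, 338.0], 566, [326, 160, 22, 32])]
scene square_jar [(0.8, [200.0, 181.0], 749, [170, 179, 24, 39])]
scene squat_jar [(0.84, [149.0, 376.0], 446, [365, 138, 21, 25])]
scene mini_jar [(0.81, [213.0, 248.0], 301, [242, 201, 16, 24]), (0.52, [149.0, 374.0], 424, [365, 138, 20, 25])]
scene squeeze_bottle [(0.65, [187.0, 295.0], 780, [286, 164, 19, 49]), (0.22, [149.0, 372.0], 431, [364, 138, 22, 24])]
scene hex_tray [(0.75, [254.0, 390.0], 2976, [350, 216, 78, 72])]
scene square_tray [(0.82, [282.0, 205.0], 3126, [171, 244, 70, 78])]
scene squat_tray [(0.69, [287.0, 119.0], 1177, [99, 245, 44, 77]), (0.63, [202.0, 436.0], 2292, [400, 174, 74, 57])]
scene mini_tray [(0.67, [256.0, 295.0], 2846, [260, 223, 75, 72]), (0.35, [283.0, 205.0], 3153, [171, 243, 70, 80])]
scene hive_tool [(0.57, [287.0, 122.0], 1271, [98, 243, 46, 80])]
```

```bash
cat > b.py <<'E'
from h import *
import pickle
D=pickle.load(open("D.pkl","rb")); C={n:cam(n) for n in("top","scene")}
pick={("top","hex_jar"):0,("scene","hex_jar"):1,("scene","squat_tray"):1}
im={n:manip.camera(n)[...,::-1].copy() for n in C}; im={n:cv2.resize(i,None,fx=2,fy=2,interpolation=cv2.INTER_CUBIC) for n,i in im.items()}
P={}
def run(key,t,idx,parts,tray=False):
    q={n:D[n,t][idx.get((n,t),0)] for n in C}
    p,g=tri([ray(C[n],q[n]["centre"]) for n in C])
    best=None
    for a in ([-.3,0,.3] if tray else np.arange(0,1.6,.26)):
        p0=(p[0]-(48 if tray else 0),p[1],a)
        for v in(list(C),):
            x,f=fit([(C[n],q[n]["pixels"].astype(float)) for n in v],parts,p0)
            if best is None or f<best[1]: best=(x,f)
    x,f=best; xs=[fit([(C[n],q[n]["pixels"].astype(float))],parts,x,(3,3,.05))[0] for n in C]
    P[key]=x; print(key,"tri",p.round(1),"gap",np.round(g,1),"fit",x.round(2),round(f,3),"r",round(np.hypot(x[0],x[1])),"single",[s.round(2).tolist() for s in xs])
    for n in C:
        m=(sil(C[n],parts,x)>.5).astype(np.uint8); m=cv2.resize(m,None,fx=2,fy=2,interpolation=0)
        cv2.drawContours(im[n],cv2.findContours(m,0,1)[0],-1,(0,255,0),1)
for t in["hex_jar","square_jar","squat_jar","mini_jar","squeeze_bottle"]: run(t,t,pick,M[t])
run("blue","hex_jar",{("top","hex_jar"):1,("scene","hex_jar"):0},M["hex_jar"])
for t in["hex","square","squat","mini"]: run(t+"_tray",t+"_tray",pick,M["tray"],True)
pickle.dump(P,open("P.pkl","wb"))
cv2.imwrite("pics/fit_top.png",im["top"][180:560,200:880]); cv2.imwrite("pics/fit_scene.png",im["scene"][230:680,300:960])
E
python3 b.py
```

```text
hex_jar tri [419.4 134.3  31.7] gap [4.7 4.7] fit [ 4.2002e+02  1.3455e+02 -1.6000e-01] 0.175 r 441 single [[420.86, 135.4, -0.16], [417.7, 134.02, -0.11]]
square_jar tri [ 330.9 -314.1   40.8] gap [2.5 2.5] fit [ 339.26 -314.37    1.29] 0.228 r 463 single [[339.72, -313.22, 1.26], [338.75, -315.24, 1.33]]
squat_jar tri [358.2 311.2  35.8] gap [1.9 1.9] fit [354.13 314.35   1.43] 0.232 r 474 single [[356.81, 313.9, 1.42], [351.55, 315.97, 1.48]]
mini_jar tri [ 450.2 -157.8   31.7] gap [5.2 5.2] fit [ 446.14 -157.18    1.17] 0.244 r 473 single [[446.19, -157.1, 1.17], [443.14, -157.66, 1.21]]
squeeze_bottle tri [449.8 -18.9  73.1] gap [2.9 2.9] fit [449.22 -20.96   0.62] 0.141 r 450 single [[450.63, -20.01, 0.63], [448.05, -20.98, 0.68]]
blue tri [306.4 191.   26.4] gap [2.8 2.8] fit [309.33 191.92   0.49] 0.286 r 364 single [[310.44, 193.41, 0.47], [308.14, 190.94, 0.53]]
hex_tray tri [7.089e+02 1.182e+02 1.000e-01] gap [6.7 6.7] fit [6.5795e+02 1.1476e+02 2.0000e-02] 0.053 r 668 single [[658.53, 115.64, 0.01], [657.61, 114.28, 0.02]]
square_tray tri [ 612.1 -336.1   24.6] gap [0.5 0.5] fit [ 5.5309e+02 -3.3976e+02  9.0000e-02] 0.061 r 649 single [[554.09, -338.91, 0.09], [551.49, -340.47, 0.09]]
squat_tray tri [614.2 350.6   9.4] gap [1.5 1.5] fit [5.6640e+02 3.4437e+02 4.0000e-02] 0.081 r 663 single [[568.08, 344.89, 0.04], [563.39, 344.62, 0.04]]
mini_tray tri [ 630.2 -103.8   19.1] gap [4.2 4.2] fit [ 5.7929e+02 -1.1002e+02  1.2000e-01] 0.099 r 590 single [[580.32, -108.02, 0.12], [578.13, -110.68, 0.12]]
```

View pics/fit_top.png

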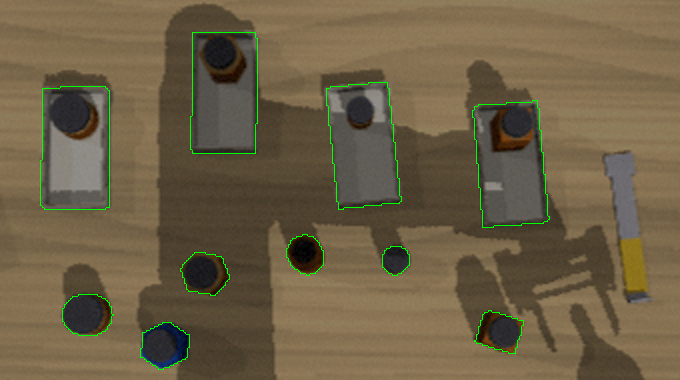

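View pics/fit_scene.png

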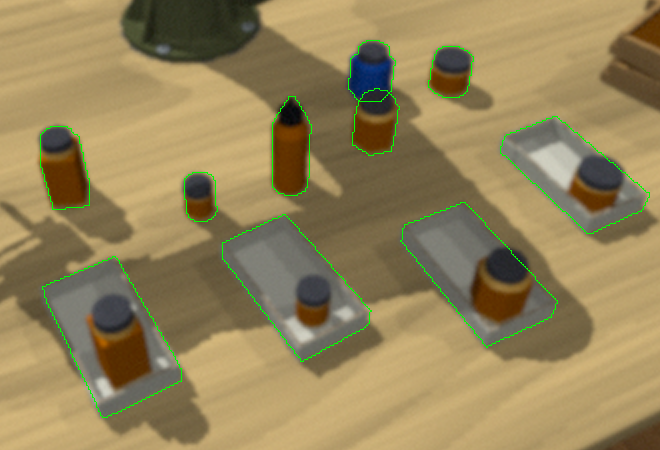

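```bash
cat >> h.py <<'E'
def where(st=None):
    st=st or manip.read_state(); Rm=R.from_euler("xyz",st["eef_rot"]).as_matrix()
    return st,Rm,np.degrees(np.arctan2(Rm[1,2],Rm[0,2]))
def go(p,jaw=None):
    """print the tool-axis shift (mm) to put the TCP at p, first turning about tool x to jaw heading (deg, mod 180)"""
    st,Rm,h=where(); a=0
    if jaw is not None: a=-((jaw-h+90)%180-90)
    # ideal vertical tool of that heading
    hh=np.radians(h-a); z=np.array([np.cos(hh),np.sin(hh),0]); x=np.array([0,0,-1.]); y=np.cross(z,x)
    Rt=np.c_[x,y,z]; d=np.asarray(p)-st["eef_pos"]
    tilt=(R.from_matrix(Rm).inv()*R.from_matrix(Rt)).as_rotvec(degrees=True)
    print("t",round(st["clock"],2),"tcp",st["eef_pos"].round(1),"jaw",round(h,1),"q6",round(st["joints"][5],2),"turn",tilt.round(1),"shift(now axes)",(Rm.T@d).round(1),"shift(after turn)",(Rt.T@d).round(1))
E
python3 - <<'E'
from h import *
st,Rm,h=where(); print(Rm.round(3)); go((430,-330,250),74)
E
```

```text
[[ 0.     0.962  0.273]
 [-0.     0.273 -0.962]
 [-1.     0.     0.   ]]
t 1.3 tcp [ 150.3 -529.1  205.5] jaw -74.1 q6 -0.07 turn [31.9  0.  -0. ] shift(now axes) [ -44.5  323.5 -115.1] shift(after turn) [ -44.5  214.  -268.5]
```

Request:
step_arm(commands=[-0.006,0.046,-0.016,0,0,0,0.094,-0.006,0.046,-0.016,0,0,0,0.094,-0.006,0.046,-0.016,0,0,0,0.094,-0.006,0.046,-0.016,0,0,0,0.094,-0.006,0.046,-0.016,0,0,0,0.094])

```text
clock: 1.92
eef_pos: [350.9, -388.2, 235.8]
eef_rot: [0.487, 1.571, -0.807]
wrist_force: [-0.3, -1.1, -1.2]
finger_gap: 93.9
```

Request:
step_arm(commands=[-0.007,0.046,-0.016,0,0,0,0.094,-0.007,0.046,-0.017,0,0,0,0.094,0,0,0,10.6,0,0,0.094,0,0,0,10.6,0,0,0.094,0,0,0,10.6,0,0,0.094])

```text
clock: 2.55
eef_pos: [429.3, -332.2, 249.4]
eef_rot: [-1.827, 1.571, 2.601]
wrist_force: [-0.2, 0.2, -0.4]
finger_gap: 94.2
```

Request:
step_arm(commands=[0,0,0,0,0,0,0.094,0,0,0,0,0,0,0.094])

```text
clock: 2.8
eef_pos: [429.1, -332.4, 249.5]
eef_rot: [0.312, 1.571, -1.533]
wrist_force: [0.1, 0.5, -0.5]
finger_gap: 93.7
```

```bash
cat > w.py <<'E'
import sys
from h import *
import pickle
P=pickle.load(open("P.pkl","rb")); D=pickle.load(open("D.pkl","rb"))
st=manip.read_state(); c=cam("wrist",st); img=manip.camera("wrist"); o=img[...,::-1].copy()
pick={("top","hex_jar"):0,("scene","hex_jar"):1,("scene","squat_tray"):1}
for t in sys.argv[2:]:
    parts=M[t] if t in M else M["tray"]; p=P[t]
    m0=sil(c,parts,p); rs=manip.outline_of(t,"wrist")
    rs=[(float((m0*r["pixels"]).sum()/np.maximum(m0,r["pixels"]).sum()),r) for r in rs]
    if not rs: print(t,"not seen"); continue
    iou,r=max(rs,key=lambda q:q[0]); mk=r["pixels"].astype(float)
    x,f=fit([(c,mk)],parts,p,(4,4,.08))
    # height check: outline centres from wrist and scene/top
    z=tri([ray(c,r["centre"])]+[ray(cam(n),D[n,t][pick.get((n,t),0)]["centre"]) for n in("top","scene")])
    print(t,"iou0 %.2f score %.2f"%(iou,r["score"]),"before",p.round(2),"wrist fit",x.round(2),round(f,3),"tri",z[0].round(1),np.round(z[1],1))
    for q,col in((x,(0,255,0)),(p,(0,0,255))):
        cv2.drawContours(o,cv2.findContours((sil(c,parts,q)>.5).astype(np.uint8),0,1)[0],-1,col,1)
    P["w_"+t]=x
pickle.dump(P,open("P.pkl","wb")); cv2.imwrite("pics/%s.png"%sys.argv[1],o)
E
python3 w.py w1 square_jar square_tray mini_jar mini_tray squeeze_bottle
```

```text
square_jar iou0 0.89 score 0.88 before [ 339.26 -314.37    1.29] wrist fit [ 342.12 -314.63    1.2 ] 0.068 tri [ 331.4 -313.9   40.9] [0.9 2.2 2.8]
square_tray iou0 0.96 score 0.58 before [ 5.5309e+02 -3.3976e+02  9.0000e-02] wrist fit [ 5.5516e+02 -3.4124e+02  1.0000e-01] 0.01 tri [ 604.  -337.3   12.5] [10.  10.1  2.6]
mini_jar iou0 0.00 score 0.74 before [ 446.14 -157.18    1.17] wrist fit [ 469.75 -342.72    2.45] 1.364 tri [ 467.4 -144.3  104.5] [48.6 21.7 48.4]
mini_tray iou0 0.96 score 0.86 before [ 5.7929e+02 -1.1002e+02  1.2000e-01] wrist fit [ 5.8156e+02 -1.1170e+02  1.1000e-01] 0.007 tri [ 629.  -103.4   17.4] [1.5 4.7 4. ]
squeeze_bottle iou0 0.78 score 0.89 before [449.22 -20.96   0.62] wrist fit [452.58 -20.29   0.67] 0.136 tri [451.5 -22.6  59. ] [16.   7.3 12.3]
```

View pics/w1.png

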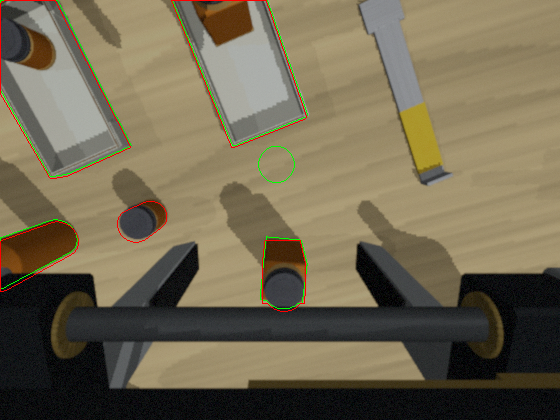

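Run:
```python
from h import *
go((341.5,-314.6,130),70)
```

```text
t 3.1 tcp [ 429.2 -332.4  249.4] jaw -105.9 q6 1.12 turn [ 4.1 -0.  -0. ] shift(now axes) [119.4 -89.2   6.9] shift(after turn) [119.4 -88.4  13.3]
```

Request:
step_arm(commands=[0,0,0,4.1,0,0,0.094,0.03,-0.022,0.0035,0,0,0,0.094,0.03,-0.022,0.0035,0,0,0,0.094,0.03,-0.022,0.0035,0,0,0,0.094,0.03,-0.022,0.003,0,0,0,0.094])

```text
clock: 3.72
eef_pos: [341.1, -314.7, 128.7]
eef_rot: [1.023, 1.57, -0.897]
wrist_force: [0.4, -0.2, 0.2]
finger_gap: 94.1
```

Request:
step_arm(commands=[0,0,0,0,0,0,0.094])

```text
clock: 3.85
eef_pos: [340.7, -314.2, 128.3]
eef_rot: [-2.044, 1.568, 2.318]
wrist_force: [0.9, -0.2, 0.2]
finger_gap: 94.0
```

Run:
```python
from h import *
go((341.5,-314.6,43),70)
cv2.imwrite("pics/w2.png",manip.camera("wrist")[...,::-1])
```

```text
t 3.85 tcp [ 340.7 -314.2  128.3] jaw -110.1 q6 1.1 turn [-0.1 -0.1  0.2] shift(now axes) [85.3  1.2  0.2] shift(after turn) [85.3  0.9  0.1]
```

View pics/w2.png

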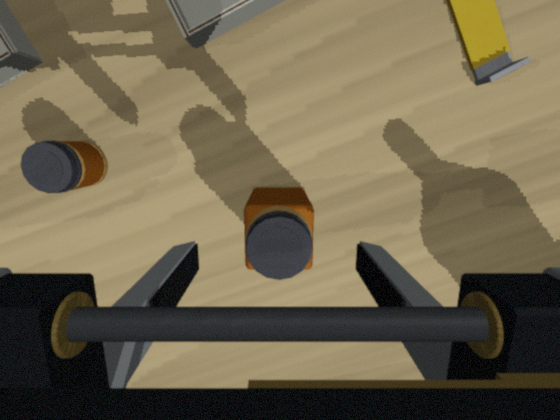

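Request:
step_arm(commands=[0.028,0.0005,0,0,0,0,0.094,0.028,0.0005,0,0,0,0,0.094,0.027,0,0,0,0,0,0.094,0,0,0,0,0,0,0.094,0,0,0,0,0,0,0.035], squeeze=25)

```text
clock: 4.53
eef_pos: [343.8, -316.0, 48.0]
eef_rot: [1.12, 1.569, -0.8]
wrist_force: [0.4, 0.4, 0.1]
finger_gap: 87.0
```

Request:
step_arm(commands=[0,0,0,0,0,0,0.035,0,0,0,0,0,0,0.035,0,0,0,0,0,0,0.035,0,0,0,0,0,0,0.035])

```text
clock: 5.03
eef_pos: [342.9, -315.4, 46.6]
eef_rot: [0.868, 1.57, -1.052]
wrist_force: [-0.6, -0.0, 2.2]
finger_gap: 49.5
```

Run:
```python
from h import *
P=__import__("pickle").load(open("P.pkl","rb")); t=P["w_square_tray"]; print(t)
go((t[0],t[1],47),np.degrees(t[2])+90)
go((t[0],t[1],125),None)
```

```text
[ 5.55158029e+02 -3.41236848e+02  9.75021351e-02]
t 5.03 tcp [ 342.9 -315.4   46.6] jaw -110.0 q6 1.1 turn [-25.6   0.   -0. ] shift(now axes) [ -0.3 208.3 -48.5] shift(after turn) [ -0.4 208.8  46.4]
t 5.03 tcp [ 342.9 -315.4   46.6] jaw -110.0 q6 1.1 turn [ 0.  0. -0.] shift(now axes) [-78.3 208.3 -48.4] shift(after turn) [-78.4 208.3 -48.5]
```

Request:
step_arm(commands=[-0.015,0,0,0,0,0,0.035,-0.03,0,0,0,0,0,0.035,-0.035,0,0,-8.5,0,0,0.035,0,0,0,-8.5,0,0,0.035,0,0,0,-8.6,0,0,0.035])

```text
clock: 5.65
eef_pos: [342.8, -315.2, 127.6]
eef_rot: [0.707, 1.57, -0.762]
wrist_force: [-0.2, -0.2, -4.2]
finger_gap: 50.0
```

Request:
step_arm(commands=[0,0.035,0.008,0,0,0,0.035,0,0.035,0.008,0,0,0,0.035,0,0.035,0.008,0,0,0,0.035,0,0.035,0.008,0,0,0,0.035,0,0.035,0.007,0,0,0,0.035])

```text
clock: 6.28
eef_pos: [521.7, -337.0, 127.1]
eef_rot: [-2.343, 1.57, 2.466]
wrist_force: [0.2, -0.1, -3.8]
finger_gap: 49.6
```

Request:
step_arm(commands=[0,0.034,0.0075,0,0,0,0.035,0,0,0,0,0,0,0.035,0,0,0,0,0,0,0.035])

```text
clock: 6.65
eef_pos: [554.7, -341.1, 126.5]
eef_rot: [-2.223, 1.57, 2.586]
wrist_force: [0.2, 0.1, -3.6]
finger_gap: 49.8
```

Run:
```python
from h import *
P=__import__("pickle").load(open("P.pkl","rb")); t=P["w_square_tray"]
print(manip.read_state()["finger_gap"],manip.read_state()["wrist_force"])
go((t[0]+1,t[1],50.6),np.degrees(t[2])+90)
img=manip.camera("wrist"); cv2.imwrite("pics/w3.png",img[...,::-1])
```

```text
49.79749232969021 [ 0.1893856   0.05826569 -3.55693972]
t 6.65 tcp [ 554.7 -341.1  126.5] jaw -84.4 q6 0.87 turn [-0. -0.  0.] shift(now axes) [75.9  1.5  0.4] shift(after turn) [75.9  1.4  0.3]
```

View pics/w3.png

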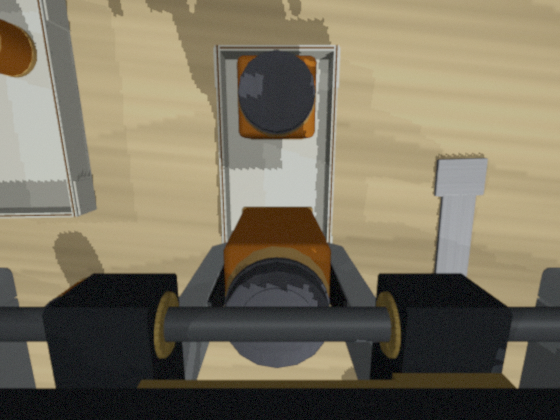

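Request:
step_arm(commands=[0.025,0.0015,0,0,0,0,0.035,0.025,0,0,0,0,0,0.035,0.018,0,0,0,0,0,0.035,0.003,0,0,0,0,0,0.035,0.002,0,0,0,0,0,0.035])

```text
clock: 7.32
eef_pos: [557.0, -341.4, 54.3]
eef_rot: [0.866, 1.57, -0.608]
wrist_force: [0.4, -0.3, -2.0]
finger_gap: 49.9
```

Request:
step_arm(commands=[0.001,0,0,0,0,0,0.035,0,0,0,0,0,0,0.035])

```text
clock: 7.58
eef_pos: [557.0, -341.2, 53.0]
eef_rot: [0.878, 1.57, -0.596]
wrist_force: [-0.6, 0.3, -3.3]
finger_gap: 49.9
```

Request:
step_arm(commands=[0.001,0,0,0,0,0,0.035,0.001,0,0,0,0,0,0.035,0,0,0,0,0,0,0.035])

```text
clock: 7.95
eef_pos: [556.9, -341.2, 50.7]
eef_rot: [1.041, 1.57, -0.433]
wrist_force: [-0.2, 0.5, -1.1]
finger_gap: 49.5
```

Request:
step_arm(commands=[0.001,0,0,0,0,0,0.035,0,0,0,0,0,0,0.035,0,0,0,0,0,0,0.035])

```text
clock: 8.32
eef_pos: [557.0, -341.2, 50.6]
eef_rot: [0.961, 1.57, -0.513]
wrist_force: [-3.9, 3.1, 8.2]
finger_gap: 49.7
```

Request:
step_arm(commands=[0,0,0,0,0,0,0.075,0,0,0,0,0,0,0.075,0,0,0,0,0,0,0.075])

```text
clock: 8.7
eef_pos: [556.8, -341.1, 49.3]
eef_rot: [-2.681, 1.571, 2.128]
wrist_force: [0.7, 0.6, -0.6]
finger_gap: 74.2
```

Request:
step_arm(commands=[-0.03,0,0,0,0,0,0.08,-0.05,0,0,0,0,0,0.09,-0.05,0,0,0,0,0,0.094,0,0,0,0,0,0,0.094])

```text
clock: 9.2
eef_pos: [558.1, -342.0, 183.9]
eef_rot: [0.871, 1.563, -0.603]
wrist_force: [-0.1, -0.4, -1.1]
finger_gap: 94.2
```

Run:
```python
from h import *
P=__import__("pickle").load(open("P.pkl","rb")); t=P["mini_jar"]
go((t[0]+2,t[1]-1,180),90)
```

```text
t 9.2 tcp [ 558.1 -342.   183.9] jaw -84.4 q6 0.87 turn [ 5.6  0.3 -0.3] shift(now axes) [   2.5  -91.6 -193.6] shift(after turn) [   3.9 -109.9 -183.8]
```

Request:
step_arm(commands=[0,-0.018,-0.039,0,0,0,0.094,0,-0.018,-0.039,0,0,0,0.094,0,-0.018,-0.039,0,0,0,0.094,0,-0.018,-0.039,0,0,0,0.094,0,-0.019,-0.038,0,0,0,0.094])

```text
clock: 9.82
eef_pos: [446.3, -155.6, 178.5]
eef_rot: [-2.089, 1.57, 2.721]
wrist_force: [0.5, 0.2, -0.5]
finger_gap: 93.9
```

Request:
step_arm(commands=[0,0,0,0,0,0,0.094,0,0,0,0,0,0,0.094])

```text
clock: 10.07
eef_pos: [447.6, -157.1, 179.1]
eef_rot: [-1.43, 1.571, -2.904]
wrist_force: [0.1, -0.3, 0.2]
finger_gap: 94.1
```

```bash
python3 w.py w4 mini_jar mini_tray
python3 - <<'E'
from h import *
P=__import__("pickle").load(open("P.pkl","rb")); t=P["w_mini_jar"]
go((t[0],t[1],31),None)
E
```

```text
mini_jar iou0 0.85 score 0.61 before [ 446.14 -157.18    1.17] wrist fit [ 449.4  -157.99    1.15] 0.039 tri [ 448.5 -157.6   31.3] [2.6 5.8 5. ]
mini_tray iou0 0.97 score 0.79 before [ 5.7929e+02 -1.1002e+02  1.2000e-01] wrist fit [ 5.8059e+02 -1.1066e+02  1.2000e-01] 0.017 tri [ 615.2 -102.1   -1.9] [20.4 20.5  1.8]
t 10.22 tcp [ 447.7 -157.4  179. ] jaw -84.5 q6 1.06 turn [ 0. -0.  0.] shift(now axes) [148.    1.8   0.7] shift(after turn) [148.    1.7   0.7]
```

View pics/w4.png

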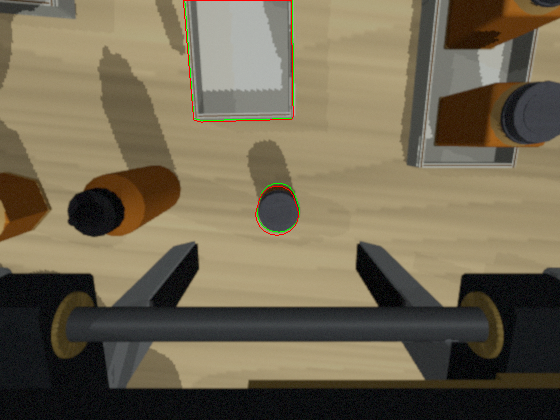

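Request:
step_arm(commands=[0.04,0.0015,0.0005,0,0,0,0.094,0.04,0,0,0,0,0,0.094,0.04,0,0,0,0,0,0.094,0.025,0,0,0,0,0,0.08,0,0,0,0,0,0,0.07], squeeze=20)

```text
clock: 10.85
eef_pos: [448.2, -157.2, 32.9]
eef_rot: [-2.082, 1.567, 2.727]
wrist_force: [1.0, -0.4, -0.4]
finger_gap: 77.3
```

Request:
step_arm(commands=[0.003,0,0,0,0,0,0.06,0,0,0,0,0,0,0.03,0,0,0,0,0,0,0.03,0,0,0,0,0,0,0.03,0,0,0,0,0,0,0.03])

```text
clock: 11.48
eef_pos: [449.3, -157.3, 32.0]
eef_rot: [1.009, 1.57, -0.464]
wrist_force: [-0.4, -1.0, 5.9]
finger_gap: 41.3
```

Run:
```python
from h import *
go((581.1,-111.2,35),96.3)
```

```text
t 11.47 tcp [ 449.3 -157.3   32. ] jaw -84.4 q6 1.06 turn [-0.7  0.  -0. ] shift(now axes) [ -3.  135.7 -33.2] shift(after turn) [ -3.  136.1 -31.4]
```

Request:
step_arm(commands=[-0.015,0,0,0,0,0,0.03,-0.03,0,0,-0.7,0,0,0.03,-0.03,0,0,0,0,0,0.03,0,0.034,-0.008,0,0,0,0.03,0,0.034,-0.008,0,0,0,0.03])

```text
clock: 12.1
eef_pos: [515.8, -133.7, 107.9]
eef_rot: [1.179, 1.569, -0.283]
wrist_force: [0.3, -0.7, -1.0]
finger_gap: 41.2
```

Request:
step_arm(commands=[0,0.034,-0.008,0,0,0,0.03,0,0.034,-0.0075,0,0,0,0.03,0,0,0,0,0,0,0.03,0,0,0,0,0,0,0.03])

```text
clock: 12.6
eef_pos: [580.2, -111.1, 106.7]
eef_rot: [-1.812, 1.57, 3.01]
wrist_force: [-0.2, 0.1, -1.4]
finger_gap: 41.8
```

Run:
```python
from h import *
go((581.1,-111.2,36),96.3); print(manip.read_state()["wrist_force"].round(1))
```

```text
t 12.6 tcp [ 580.2 -111.1  106.7] jaw -83.7 q6 1.21 turn [-0. -0.  0.] shift(now axes) [70.7  1.   0.2] shift(after turn) [70.7  0.9  0.2]
[-0.2  0.1 -1.4]
```

Request:
step_arm(commands=[0.025,0.001,0,0,0,0,0.03,0.025,0,0,0,0,0,0.03,0.016,0,0,0,0,0,0.03,0,0,0,0,0,0,0.03,0,0,0,0,0,0,0.03])

```text
clock: 13.22
eef_pos: [582.1, -111.2, 41.5]
eef_rot: [1.213, 1.569, -0.248]
wrist_force: [-0.4, 0.4, -0.9]
finger_gap: 41.0
```

Request:
step_arm(commands=[0.001,0,0,0,0,0,0.03,0.001,0,0,0,0,0,0.03,0.001,0,0,0,0,0,0.03,0,0,0,0,0,0,0.03])

```text
clock: 13.72
eef_pos: [581.7, -110.9, 37.4]
eef_rot: [-2.155, 1.571, 2.667]
wrist_force: [-0.6, 0.7, -0.8]
finger_gap: 41.1
```

Request:
step_arm(commands=[0.001,0,0,0,0,0,0.03,0,0,0,0,0,0,0.03,0,0,0,0,0,0,0.03])

```text
clock: 14.1
eef_pos: [581.7, -110.9, 36.4]
eef_rot: [-2.179, 1.571, 2.643]
wrist_force: [0.3, -0.2, -1.1]
finger_gap: 41.0
```

Request:
step_arm(commands=[0.0007,0,0,0,0,0,0.03,0,0,0,0,0,0,0.03,0,0,0,0,0,0,0.03])

```text
clock: 14.48
eef_pos: [581.8, -111.0, 36.0]
eef_rot: [1.341, 1.57, -0.121]
wrist_force: [-1.8, -0.1, 3.9]
finger_gap: 41.2
```

Request:
step_arm(commands=[0.0005,0,0,0,0,0,0.03,0,0,0,0,0,0,0.03,0,0,0,0,0,0,0.03])

```text
clock: 14.85
eef_pos: [581.9, -111.0, 36.0]
eef_rot: [1.17, 1.57, -0.291]
wrist_force: [-4.6, 0.2, 9.7]
finger_gap: 41.4
```

Request:
step_arm(commands=[0,0,0,0,0,0,0.07,0,0,0,0,0,0,0.07,0,0,0,0,0,0,0.07])

```text
clock: 15.22
eef_pos: [581.7, -110.9, 35.0]
eef_rot: [-2.034, 1.571, 2.787]
wrist_force: [1.0, -0.2, 0.1]
finger_gap: 67.5
```

Request:
step_arm(commands=[-0.03,0,0,0,0,0,0.07,-0.05,0,0,0,0,0,0.08,-0.05,0,0,0,0,0,0.094,-0.03,0,0,-7,0,0,0.094,0,0,0,-7.5,0,0,0.094])

```text
clock: 15.85
eef_pos: [582.6, -111.2, 198.0]
eef_rot: [0.952, 1.566, -0.252]
wrist_force: [-1.0, 0.7, -0.7]
finger_gap: 93.7
```

Run:
```python
from h import *
go((430,134,200),110.8)
```

```text
t 15.85 tcp [ 582.6 -111.2  198. ] jaw -69.0 q6 0.95 turn [ 0.2  0.1 -0.2] shift(now axes) [  -3.   -54.6 -283.6] shift(after turn) [  -2.   -55.6 -283.4]
```

Request:
step_arm(commands=[0,-0.008,-0.04,0,0,0,0.094,0,-0.008,-0.041,0,0,0,0.094,0,-0.008,-0.041,0,0,0,0.094,0,-0.008,-0.041,0,0,0,0.094,0,-0.008,-0.04,0,0,0,0.094])

```text
clock: 16.48
eef_pos: [471.6, 65.7, 195.2]
eef_rot: [1.622, 1.571, 0.413]
wrist_force: [-0.0, 1.4, 0.7]
finger_gap: 94.0
```

Request:
step_arm(commands=[0,-0.007,-0.04,0,0,0,0.094,0,-0.008,-0.04,0,0,0,0.094,0,0,0,0,0,0,0.094,0,0,0,0,0,0,0.094])

```text
clock: 16.98
eef_pos: [430.3, 133.9, 195.3]
eef_rot: [0.912, 1.571, -0.296]
wrist_force: [-0.7, 0.7, -0.6]
finger_gap: 94.2
```

```bash
python3 w.py w5 hex_jar hex_tray squat_jar squat_tray
python3 - <<'E'
from h import *
P=__import__("pickle").load(open("P.pkl","rb")); t=P["w_hex_jar"]
go((t[0],t[1],32),np.degrees(t[2])+120)
E
```

```text
hex_jar iou0 0.96 score 0.60 before [ 4.2002e+02  1.3455e+02 -1.6000e-01] wrist fit [ 4.2105e+02  1.3490e+02 -1.7000e-01] 0.024 tri [418.3 134.6  31.5] [1.6 4.6 5. ]
hex_tray iou0 0.95 score 0.82 before [6.5795e+02 1.1476e+02 2.0000e-02] wrist fit [6.6007e+02 1.1357e+02 1.0000e-02] 0.013 tri [689.2 115.2 -21.5] [39.5 20.6 24.3]
squat_jar iou0 0.89 score 0.76 before [354.13 314.35   1.43] wrist fit [357.74 313.33   1.48] 0.031 tri [358.7 312.4  35.8] [2.4 3.1 0.8]
squat_tray iou0 0.95 score 0.75 before [5.6640e+02 3.4437e+02 4.0000e-02] wrist fit [5.6720e+02 3.4233e+02 3.0000e-02] 0.011 tri [590.9 363.  -18.3] [35.5 27.8 13.8]
t 17.23 tcp [430.3 133.6 195.1] jaw -69.3 q6 1.43 turn [ 0.6 -0.   0. ] shift(now axes) [163.1  -8.1  -4.5] shift(after turn) [163.1  -8.2  -4.4]
```

View pics/w5.png

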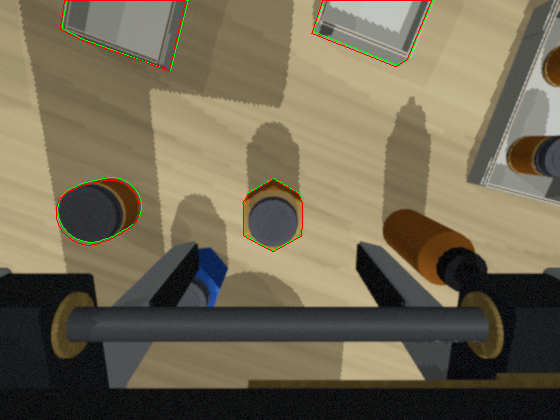

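Request:
step_arm(commands=[0,-0.0082,-0.0044,0.6,0,0,0.094,0.045,0,0,0,0,0,0.094,0.045,0,0,0,0,0,0.094,0.04,0,0,0,0,0,0.094,0.025,0,0,0,0,0,0.094], squeeze=25)

```text
clock: 17.85
eef_pos: [419.7, 135.2, 38.6]
eef_rot: [-1.706, 1.569, -2.925]
wrist_force: [-0.4, 0.6, -0.3]
finger_gap: 93.6
```

Request:
step_arm(commands=[0.007,0,0,0,0,0,0.09,0,0,0,0,0,0,0.045,0,0,0,0,0,0,0.045,0,0,0,0,0,0,0.045,0,0,0,0,0,0,0.045])

```text
clock: 18.48
eef_pos: [421.2, 135.4, 33.9]
eef_rot: [1.376, 1.57, 0.157]
wrist_force: [-1.7, -1.1, 6.9]
finger_gap: 59.7
```

Run:
```python
from h import *
t=__import__("pickle").load(open("P.pkl","rb"))["w_hex_tray"]
go((t[0],t[1],32),np.degrees(t[2])+90)
```

```text
t 18.48 tcp [421.2 135.4  33.9] jaw -69.8 q6 1.45 turn [19.4  0.  -0.1] shift(now axes) [  2.2 216.7 102.9] shift(after turn) [  1.9 238.6  25.2]
```

Request:
step_arm(commands=[-0.015,0,0,0,0,0,0.045,-0.03,0,0,0,0,0,0.045,-0.03,0,0,0,0,0,0.045,0,0,0,9.7,0,0,0.045,0,0,0,9.7,0,0,0.045])

```text
clock: 19.1
eef_pos: [420.8, 135.4, 109.4]
eef_rot: [1.82, 1.57, 0.256]
wrist_force: [0.3, -0.8, -3.3]
finger_gap: 59.6
```

Request:
step_arm(commands=[0,0.04,0.004,0,0,0,0.045,0,0.04,0.004,0,0,0,0.045,0,0.04,0.004,0,0,0,0.045,0,0.04,0.004,0,0,0,0.045,0,0.04,0.004,0,0,0,0.045])

```text
clock: 19.73
eef_pos: [622.1, 117.9, 109.0]
eef_rot: [-2.18, 1.571, 2.545]
wrist_force: [0.8, 0.1, -2.1]
finger_gap: 59.7
```

Request:
step_arm(commands=[0,0.038,0.004,0,0,0,0.045,0,0,0,0,0,0,0.045,0,0,0,0,0,0,0.045])

```text
clock: 20.1
eef_pos: [658.4, 114.6, 108.4]
eef_rot: [-1.576, 1.57, -3.133]
wrist_force: [0.3, 1.3, -3.3]
finger_gap: 59.9
```

```bash
python3 w.py w6 hex_tray
python3 - <<'E'
from h import *
t=__import__("pickle").load(open("P.pkl","rb"))["w_hex_tray"]
go((660,114,37.9),90.5)
E
```

```text
hex_tray iou0 0.72 score 0.86 before [6.5795e+02 1.1476e+02 2.0000e-02] wrist fit [6.5974e+02 1.1360e+02 2.0000e-02] 0.346 tri [722.4 114.   10. ] [21.8 19.2  5.2]
t 20.2 tcp [658.4 114.8 108.8] jaw -89.2 q6 1.67 turn [ 0.3 -0.   0. ] shift(now axes) [70.9  1.6  0.8] shift(after turn) [70.9  1.6  0.8]
```

View pics/w6.png

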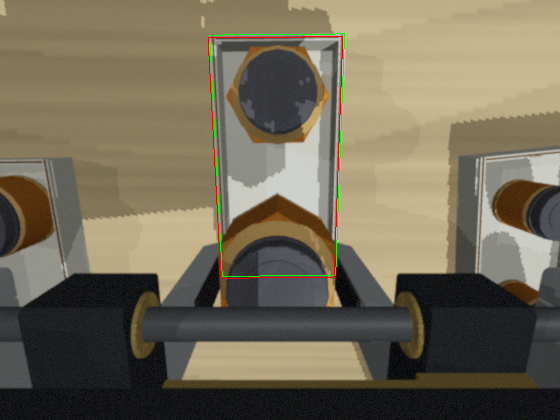

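Request:
step_arm(commands=[0.025,0.0015,0.0005,0.3,0,0,0.045,0.025,0,0,0,0,0,0.045,0.016,0,0,0,0,0,0.045,0,0,0,0,0,0,0.045,0,0,0,0,0,0,0.045])

```text
clock: 20.82
eef_pos: [661.1, 114.2, 43.5]
eef_rot: [1.677, 1.569, 0.114]
wrist_force: [-0.1, -0.3, -3.1]
finger_gap: 59.4
```

Request:
step_arm(commands=[0.001,0,0,0,0,0,0.045,0.001,0,0,0,0,0,0.045,0.001,0,0,0,0,0,0.045,0,0,0,0,0,0,0.045])

```text
clock: 21.32
eef_pos: [660.5, 114.1, 39.2]
eef_rot: [-1.423, 1.571, -2.986]
wrist_force: [-0.3, 1.2, -2.4]
finger_gap: 60.3
```

Request:
step_arm(commands=[0.0007,0,0,0,0,0,0.045,0,0,0,0,0,0,0.045,0,0,0,0,0,0,0.045])

```text
clock: 21.7
eef_pos: [660.6, 114.1, 38.6]
eef_rot: [1.803, 1.571, 0.24]
wrist_force: [0.2, -0.1, -3.0]
finger_gap: 59.7
```

Request:
step_arm(commands=[0.0007,0,0,0,0,0,0.045,0,0,0,0,0,0,0.045,0,0,0,0,0,0,0.045])

```text
clock: 22.08
eef_pos: [660.7, 114.1, 38.0]
eef_rot: [1.773, 1.571, 0.21]
wrist_force: [-1.0, 0.3, 0.4]
finger_gap: 60.0
```

Request:
step_arm(commands=[0.0005,0,0,0,0,0,0.045,0,0,0,0,0,0,0.045,0,0,0,0,0,0,0.045])

```text
clock: 22.45
eef_pos: [660.7, 114.1, 38.0]
eef_rot: [1.621, 1.57, 0.058]
wrist_force: [-3.1, -0.4, 5.6]
finger_gap: 59.7
```

Request:
step_arm(commands=[0,0,0,0,0,0,0.08,0,0,0,0,0,0,0.08,0,0,0,0,0,0,0.08])

```text
clock: 22.82
eef_pos: [660.6, 114.1, 37.3]
eef_rot: [2.045, 1.571, 0.483]
wrist_force: [0.3, 0.4, -0.2]
finger_gap: 79.6
```

Request:
step_arm(commands=[-0.03,0,0,0,0,0,0.08,-0.05,0,0,0,0,0,0.085,-0.05,0,0,0,0,0,0.094,0,0,0,0,0,0,0.094])

```text
clock: 23.32
eef_pos: [662.1, 114.3, 172.0]
eef_rot: [1.683, 1.563, 0.12]
wrist_force: [0.7, -0.4, 0.4]
finger_gap: 93.6
```

Run:
```python
from h import *
go((362,313,160),None)
```

```text
t 23.32 tcp [662.1 114.3 172. ] jaw -89.5 q6 1.68 turn [-0.  -0.  -0.4] shift(now axes) [  10.  -298.6 -201.1] shift(after turn) [  12.  -298.5 -201.1]
```

8 rows of (1.5, -37.3, -25.1).

Request:
step_arm(commands=[0.001,-0.037,-0.025,0,0,0,0.094,0.001,-0.037,-0.025,0,0,0,0.094,0.001,-0.037,-0.025,0,0,0,0.094,0.001,-0.037,-0.025,0,0,0,0.094,0.001,-0.037,-0.025,0,0,0,0.094])

```text
clock: 23.95
eef_pos: [472.9, 238.1, 161.3]
eef_rot: [-1.228, 1.57, -2.791]
wrist_force: [0.0, -0.4, -0.2]
finger_gap: 94.0
```

Request:
step_arm(commands=[0.001,-0.038,-0.025,0,0,0,0.094,0.001,-0.038,-0.025,0,0,0,0.094,0.001,-0.038,-0.026,0,0,0,0.094,0,0,0,0,0,0,0.094,0,0,0,0,0,0,0.094])

```text
clock: 24.58
eef_pos: [360.1, 312.4, 158.9]
eef_rot: [-0.667, 1.57, -2.23]
wrist_force: [0.4, -0.3, -0.4]
finger_gap: 94.0
```

```bash
python3 w.py w7 squat_jar squat_tray
python3 - <<'E'
from h import *
t=__import__("pickle").load(open("P.pkl","rb"))["w_squat_jar"]
go((t[0],t[1],33),None)
E
```

```text
squat_jar iou0 0.90 score 0.97 before [354.13 314.35   1.43] wrist fit [357.1  314.31   1.42] 0.018 tri [357.  313.7  33.5] [2.3 3.4 1.3]
squat_tray iou0 0.96 score 0.76 before [5.6640e+02 3.4437e+02 4.0000e-02] wrist fit [5.6695e+02 3.4283e+02 3.0000e-02] 0.018 tri [589.3 361.9 -25.7] [40.4 30.1 18.5]
t 24.73 tcp [360.6 312.1 159. ] jaw -89.6 q6 2.2 turn [-0.  0.  0.] shift(now axes) [126.   -3.5  -2.3] shift(after turn) [126.   -3.5  -2.2]
```

View pics/w7.png

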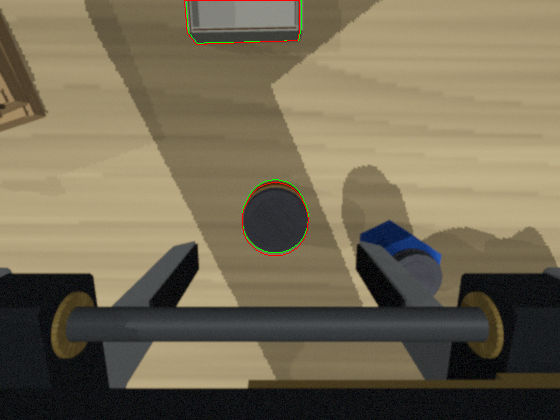

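Request:
step_arm(commands=[0,-0.0035,-0.0022,0,0,0,0.094,0.04,0,0,0,0,0,0.094,0.04,0,0,0,0,0,0.094,0.03,0,0,0,0,0,0.094,0.014,0,0,0,0,0,0.094], squeeze=22)

```text
clock: 25.35
eef_pos: [356.1, 314.4, 34.0]
eef_rot: [-0.946, 1.569, -2.509]
wrist_force: [0.9, 0.5, 1.0]
finger_gap: 93.9
```

Request:
step_arm(commands=[0.002,0,0,0,0,0,0.09,0,0,0,0,0,0,0.05,0,0,0,0,0,0,0.05,0,0,0,0,0,0,0.05,0,0,0,0,0,0,0.05])

```text
clock: 25.98
eef_pos: [356.7, 315.0, 33.9]
eef_rot: [2.054, 1.57, 0.492]
wrist_force: [-0.5, -2.0, 6.3]
finger_gap: 63.6
```

Run:
```python
from h import *
go((567,342.7,33),91.8); print(manip.read_state()["wrist_force"].round(1))
```

```text
t 25.98 tcp [356.7 315.   33.9] jaw -89.5 q6 2.21 turn [-1.3 -0.  -0. ] shift(now axes) [  1.1 210.5 -26. ] shift(after turn) [  0.9 211.  -21.1]
[-0.5 -2.   6.3]
```

Request:
step_arm(commands=[-0.01,0,0,0,0,0,0.05,-0.025,0,0,0,0,0,0.05,-0.03,0,0,-1.3,0,0,0.05,0,0,0,0,0,0,0.05])

```text
clock: 26.48
eef_pos: [357.2, 315.5, 100.2]
eef_rot: [2.202, 1.567, 0.662]
wrist_force: [-0.3, 0.7, -1.7]
finger_gap: 63.7
```

Request:
step_arm(commands=[0,0.03,-0.003,0,0,0,0.05,0,0.036,-0.0036,0,0,0,0.05,0,0.036,-0.0036,0,0,0,0.05,0,0.036,-0.0036,0,0,0,0.05,0,0.036,-0.0036,0,0,0,0.05])

```text
clock: 27.1
eef_pos: [530.5, 337.4, 96.6]
eef_rot: [-1.114, 1.569, -2.655]
wrist_force: [-0.2, 0.5, -2.1]
finger_gap: 62.9
```

Request:
step_arm(commands=[0,0.036,-0.0036,0,0,0,0.05,0,0,0,0,0,0,0.05,0,0,0,0,0,0,0.05])

```text
clock: 27.48
eef_pos: [564.8, 342.0, 97.0]
eef_rot: [-1.161, 1.569, -2.701]
wrist_force: [0.2, -0.3, -1.2]
finger_gap: 63.2
```

```bash
python3 w.py w8 squat_tray
python3 - <<'E'
from h import *
go((567,342.7,37.9),91.8); print(manip.read_state()["wrist_force"].round(1))
E
```

```text
squat_tray iou0 0.72 score 0.85 before [5.6640e+02 3.4437e+02 4.0000e-02] wrist fit [5.6694e+02 3.4346e+02 2.0000e-02] 0.334 tri [628.1 345.3  19.4] [21.9 16.4  6.6]
t 27.57 tcp [564.8 342.3  97.9] jaw -88.2 q6 2.03 turn [-0.  0.  0.] shift(now axes) [60.   2.2 -0.4] shift(after turn) [60.   2.2 -0.3]
[ 0.2 -1.2 -2.7]
```

View pics/w8.png

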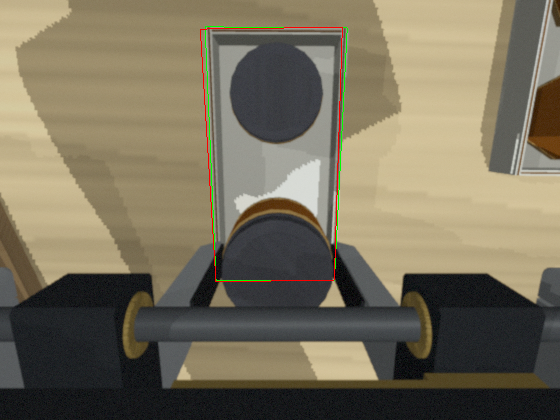

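Request:
step_arm(commands=[0.025,0.002,0,0,0,0,0.05,0.02,0,0,0,0,0,0.05,0.01,0,0,0,0,0,0.05,0,0,0,0,0,0,0.05,0,0,0,0,0,0,0.05])

```text
clock: 28.2
eef_pos: [568.0, 342.6, 44.2]
eef_rot: [2.041, 1.57, 0.501]
wrist_force: [0.2, -0.0, -2.3]
finger_gap: 62.9
```

Request:
step_arm(commands=[0.001,0,0,0,0,0,0.05,0.001,0,0,0,0,0,0.05,0.001,0,0,0,0,0,0.05,0,0,0,0,0,0,0.05])

```text
clock: 28.7
eef_pos: [567.7, 342.3, 40.3]
eef_rot: [-1.32, 1.571, -2.86]
wrist_force: [-0.1, 0.1, -2.4]
finger_gap: 63.3
```

Request:
step_arm(commands=[0.0007,0,0,0,0,0,0.05,0,0,0,0,0,0,0.05,0,0,0,0,0,0,0.05])

```text
clock: 29.08
eef_pos: [567.7, 342.3, 39.7]
eef_rot: [1.155, 1.571, -0.385]
wrist_force: [0.6, 0.8, -2.4]
finger_gap: 63.0
```

Request:
step_arm(commands=[0.001,0,0,0,0,0,0.05,0,0,0,0,0,0,0.05,0,0,0,0,0,0,0.05])

```text
clock: 29.45
eef_pos: [567.7, 342.3, 38.6]
eef_rot: [-2.141, 1.571, 2.602]
wrist_force: [-0.2, -0.2, -1.7]
finger_gap: 63.3
```

Request:
step_arm(commands=[0.0006,0,0,0,0,0,0.05,0,0,0,0,0,0,0.05,0,0,0,0,0,0,0.05])

```text
clock: 29.82
eef_pos: [567.7, 342.4, 38.1]
eef_rot: [2.741, 1.571, 1.201]
wrist_force: [-0.1, 0.3, -1.2]
finger_gap: 63.3
```

Request:
step_arm(commands=[0.0006,0,0,0,0,0,0.05,0,0,0,0,0,0,0.05,0,0,0,0,0,0,0.05])

```text
clock: 30.2
eef_pos: [567.8, 342.4, 38.0]
eef_rot: [1.936, 1.571, 0.396]
wrist_force: [-3.2, -1.3, 6.0]
finger_gap: 63.5
```

Request:
step_arm(commands=[0.0004,0,0,0,0,0,0.05,0,0,0,0,0,0,0.05,0,0,0,0,0,0,0.05])

```text
clock: 30.58
eef_pos: [567.8, 342.4, 38.0]
eef_rot: [2.031, 1.57, 0.491]
wrist_force: [-5.6, -3.1, 9.4]
finger_gap: 63.3
```

Contact; release, rise, and withdraw to clear the cameras.

Request:
step_arm(commands=[0,0,0,0,0,0,0.08,0,0,0,0,0,0,0.08,0,0,0,0,0,0,0.08])

```text
clock: 30.95
eef_pos: [567.7, 342.3, 36.8]
eef_rot: [-0.829, 1.571, -2.369]
wrist_force: [0.0, -0.3, 0.7]
finger_gap: 80.0
```

Request:
step_arm(commands=[-0.03,0,0,0,0,0,0.08,-0.05,0,0,0,0,0,0.085,-0.05,0,0,0,0,0,0.094,-0.03,-0.03,0,0,0,0,0.094,0,-0.04,0,0,0,0,0.094])

```text
clock: 31.58
eef_pos: [498.0, 340.4, 199.4]
eef_rot: [2.081, 1.566, 0.541]
wrist_force: [0.8, 0.1, 0.1]
finger_gap: 93.9
```

Request:
step_arm(commands=[0,-0.04,0,0,0,0,0.094,0,-0.04,0,0,0,0,0.094,0,-0.04,0,0,0,0,0.094,0,0,0,0,0,0,0.094])

```text
clock: 32.08
eef_pos: [376.2, 336.7, 197.6]
eef_rot: [2.374, 1.57, 0.836]
wrist_force: [0.2, -0.0, 0.4]
finger_gap: 94.0
```

```bash
cat > chk.py <<'E'
from h import *
import pickle
P=pickle.load(open("P.pkl","rb")); C={n:cam(n) for n in("top","scene")}
im={}
for n in C:
    im[n]=manip.camera(n)[...,::-1].copy()
for t in["hex","square","squat","mini"]:
    T=P[t+"_tray"]; v=[]
    for n in C:
        m0=sil(C[n],M[t+"_jar"],T); rs=manip.outline_of(t+"_jar",n)
        rs=sorted(rs,key=lambda r:-(m0*r["pixels"]).sum()/np.maximum(m0,r["pixels"]).sum())
        if rs and (m0*rs[0]["pixels"]).sum()>20: v.append((C[n],rs[0]["pixels"].astype(float)))
    for w in[[q] for q in v]+[v]:
        if w:
            x,f=fit(w,M[t+"_jar"],T,(4,4,.1)); print(t,len(w),"in tray frame",(R.from_euler("z",-T[2]).as_matrix()@np.r_[x[:2]-T[:2],0])[:2].round(1),"fit err",round(f,3))
st=manip.find_in("squeeze_bottle","top")[:1],manip.find_in("hive_tool","top")[:1]; print(st)
cv2.imwrite("pics/end.png",np.vstack([cv2.resize(im["top"][90:290,100:440],(680,400)),cv2.resize(im["scene"][110:330,80:480],(680,200*680//400))[:200]])) if 0 else None
a=cv2.resize(im["top"][90:290,100:440],None,fx=1.6,fy=1.6); b=cv2.resize(im["scene"][125:325,80:490],None,fx=1.33,fy=1.33)
w=max(a.shape[1],b.shape[1]); a=cv2.copyMakeBorder(a,0,0,0,w-a.shape[1],0); b=cv2.copyMakeBorder(b,0,0,0,w-b.shape[1],0)
cv2.imwrite("pics/end.png",np.vstack([a,b]))
E
python3 chk.py
```

```text
hex 1 in tray frame [1.8 1.3] fit err 0.055
hex 1 in tray frame [-1.8  2.6] fit err 0.062
hex 2 in tray frame [0.9 1.2] fit err 0.151
square 1 in tray frame [ 2.3 -0.7] fit err 0.133
square 1 in tray frame [-5.7 -1.9] fit err 0.285
square 2 in tray frame [-0.1 -1.6] fit err 0.504
squat 1 in tray frame [2.1 1.2] fit err 0.038
squat 1 in tray frame [-5.   4.2] fit err 0.142
squat 2 in tray frame [1.2 1. ] fit err 0.263
mini 1 in tray frame [1.9 1.2] fit err 0.11
mini 1 in tray frame [-5.3  0.9] fit err 0.046
mini 2 in tray frame [-1.  -0.1] fit err 0.315
([{'centre': [218.3, 248.7], 'score': 0.67}], [{'centre': [197.4, 412.3], 'score': 0.9}])
```

View pics/end.png

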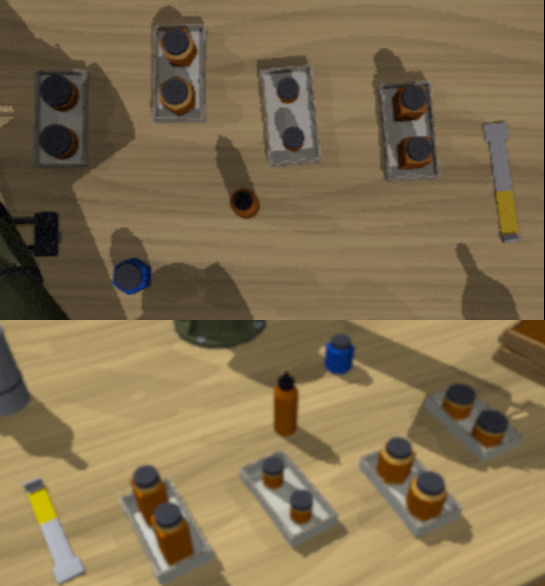

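```bash
python3 -c "
from cell import manip
s=manip.read_state();print(s['clock'],s['wrist_force'].round(1));print(manip.sign_off())"
```

```text
32.675 [0.3 0.4 0.2]
the job is handed in; nothing more can be done
None
```

All four loose honey jars (square, mini, hex and squat) now stand upright in the empty half of the tray that holds their match. I lowered each one until the wrist force showed it touching the tray floor, and only then let go. The job was handed in at 32.7 s, with the gripper open, clear of everything and reading no contact force.

- **Position:** the final top-view fits put each jar about 2–2.5 mm from the middle of its half. The scene-view fits disagree, showing up to 6.5 mm off. I put that down to the tray walls hiding part of the jars in that view, but I did not confirm it.
- **Upright:** the last pictures show all four standing. Their placed heights match the 4 mm tray floor.
- **Left alone:** I did not touch the squeeze bottle, the hive tool or the blue look-alike. The final picture shows them where they were at the start, to within about 3 pixels for the bottle and 2 for the hive tool; I judged the blue jar by eye only.
- **Hex jar orientation:** the hex jar is turned about 30° relative to the one already in its tray, which the task did not restrict.
- **Wrong detection:** one early network detection of the mini jar was wrong; I rejected it and measured the jar again from closer.

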